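# Put the jewellery casket home and click the cupboard shut

### The job

The red jewellery casket is sticking out of the little desktop cupboard and keeps the door from closing. Gently push the casket all the way back with the fingers (not with the door) until it meets the back wall, then swing the door closed and press it, gently and without slamming, until its sprung latch snaps in behind the brass keep. Then let go; leave the figure on the cupboard and the glue, teacup and tape as they stand.

Things in the scene. Friction and masses are not known exactly. Their poses are not given: they have to be found in the camera images.
- cabinet: Fixed pale-wood cupboard, 170 deep, 260 wide, 150 high (mm). Origin: on the desk, mid-width, at its carcass front. x points into it, y to its left (latch) side, z up. Floor top z 12, back wall face x 158, clear y -118 to 84, roof z 138 to 150, its front edge set back to x 25 so fingers can follow the casket in. Hinge, door and keep stand F = 0 to 12 mm forward; F is not measured.
- casket: Loose dark-red box, 140 deep (x) x 100 wide x 110 high mm, 0.2 to 0.4 kg, standing on the cupboard floor, front (-x) face sticking out 28 to 45 mm. Origin: centre of underside; axes like the cupboard's within 0.08 rad. Slides with 1 to 10 N. Home (back face on the back wall): origin at x = 88 mm in the cupboard's frame, front face 18 mm inside the front plane.
- door (a joint): Door angle, rad: 0 = shut on a hard stop, grows as it opens outward (counter-clockwise from above). Hinge axis upright at x -10 mm less F, y -125 in the cupboard's frame. Wood panel 220 wide, 20 thick about the axis, z 3 to 147, 0.6 kg; swings with 1 to 2 N. Knob 20 across on the outer face, 22 proud, 185 from the hinge, z 40: press above it, at z 100 to 140, about as far from the hinge.
- latch (a joint): Sprung tongue in the door's free edge, z 90 to 120 mm. Value, m: 0 = fully out (9 mm proud), grows as pressed in. Inner side sloped. In the last 0.12 rad it rides over the lip of the brass keep (y 97 to 125, z 83 to 127, 6 to 10 mm proud of the shut door), taking up to about 15 N at 185 mm from the hinge, and springs out only within 2 mm of the stop; then the edge has 2 mm of play.
- figure: Dark carved figure, 44 across, 72 high mm, loose on the cupboard's roof towards the back. Origin: centre of its base. Leave it.
- glue: White glue bottle with red cap, 56 across, 150 high mm, on the desk to the right. Origin: centre of its base. Leave it.
- teacup: White teacup, 72 across, 55 high mm, on the desk to the left. Origin: centre of its base. Leave it.
- tape: Roll of clear tape lying flat, 84 across, 22 high mm, on the desk to the right. Origin: centre of its underside. Leave it.
Mind the look-alikes: they are no part of the job. Leave any blue look-alike of the casket alone.

How it is judged:
By the outcome, as a careful person would: the job done as asked, in the order asked, and still so for the second after the job is handed in, with the robot touching nothing.
It also fails if it takes over 67 s, if anything falls off the work surface, if the arm or the gripper's body presses on something with over 40 N, if the wrist force passes 120 N, or if a joint passes its speed limit or range.

### The arm

A 6-joint arm with a two-finger parallel gripper is mounted at the origin on the work surface. World frame = base frame: x ahead of the robot, y to its left, z up, the work surface at z = 0. Lengths are in m, angles in rad, forces in N, time in s.
With the tool pointing down it reaches from about 0.375 to 0.9 m from the base axis. Payload 3.1 kg.
Tool frame: the origin (TCP) lies at the centre of the arm's flange, where the gripper is bolted on; the fingertips stand robot.tip_extent ahead of it and the grasp point (between the pads) lies 164 mm ahead of it (robot.tip_extent is the distance from the TCP to the fingertips, in m); z points along the fingers, y is the line along which they close (so a half turn about z gives the same grasp; the last joint's range is limited). The gripper opens to 87 mm and grips with 3 to 60 N. Pads are 19 mm wide; open, the fingers measure 117 mm over their backs; the gripper's body (75 mm by 190 mm) begins 51 mm behind the grasp point.
Start: joints at [1.169, 0.527, 1.433, -0, 1.181, -0.178], TCP at [0.138, 0.61, 0.405] pointing down, gripper open.
Joint ranges: [-3.08, 3.08], [-0.75, 2.2], [0.22, 2.44], [-1.43, 4.57], [0, 2.65], [-2.85, 2.85]. Speed limits (rad/s): [2.79, 2.79, 3.14, 3.14, 3.14, 3.14].

### API

Orientations are given as a unit quaternion [x, y, z, w].
In Python, from rig import get_obs, camera, hand_in, cut_out, robot gives the robot as it stands.
- The arm moves only by the tool step_arm, never from a script. Its argument "rows" is a list of rows, each a list of 6 numbers: the shift along the world's x, y, z in m, then the turn, a rotation vector about the world's x, y, z in degrees. A call has 1 to 12 rows; each row shifts and turns the commanded pose from where the row before left it; what a row does not reach is not made up. A row lasts 1/8 s, in which the tool goes at most 62.5 mm and 10.7 degrees, less where a joint would pass 70% of its speed; a pose out of reach is approached as far as the arm can. A call is refused whole if a number of a shift passes 0.0625 or a number of a turn 10.7, either way. A call with a gripper value outside its range is refused whole. "jaw" is the finger opening in m, from 0 to 0.087, set as the call begins (left out, the last holds). The fingers move at their own pace and stop on an object; "squeeze" is the grip in N (left out, the last holds). Time passes only in rows, so rows that do not move let the fingers close. It gives the time, the measured TCP pose, the force, the opening and the grip force at its end, in the units of the state.
- get_obs(): the state, without advancing time (a new reading comes with each control period).
- camera(name): name is "side" or "top" or "wrist"; returns a dict with "pixels" (420x560x3 uint8, blue, green, red), "depth" (420x560 float32, m along the optical axis (not along the pixel's ray), 0 where there is no reading), "fov_y" (degrees; the focal length in pixels is half the picture's height over the tangent of half this angle, whatever the lens; pixels are square), "cx", "cy" (the principal point, pixels), "k1" (the pictures are not rectified: a ray, as slopes to the right and down, at radius r is drawn at 1 + k1 r^2 times it, then the intrinsics apply), "extrinsics" (4x4, takes a point from camera to world coordinates); the wrist camera has in their place "mount" (4x4, takes a point from camera to tool coordinates, whose origin is the TCP and whose axes are the flange's). Camera axes: x right, y up, looking along -z (the intrinsics and any distortion apply to the point x, -y, -z); pixel columns grow to the right and rows downward; lengths in m; the calibration is good to about 2 mm. A picture is of the moment at which its call begins: read the wrist's pose just before it.
- hand_in(): hands the job in; it is judged then, once.
Trained networks look in the newest picture that a camera, given by its name, has taken for a name from the list of things; names that differ only in an ending like _2 or _b are one class to them, and where a whole thing is asked for, a point or a joint stands for the part that bears it (a point fixed in the world has none). Each returns a list of dicts, best first, with "confidence" (0 to 1); they miss things now and then, are a little off and sometimes report something else, mostly with a low value. They report only what shows in the picture. A call takes as long as a camera call. They do not tell look-alikes from the thing itself.
- cut_out(label, camera): "region" (420x560 bool, what is visible of it) and "extent" ([centre column, centre row, width, height] in pixels, round what is visible of it).
The state is a dict: "time": time; "q": joint angles; "joint_velocities": joint speeds; "joint_torque": joint torques, N m; "position": TCP position; "tool_rot": TCP orientation; "ft_force": force on the tool from outside, world axes, zero at the start; "moment": the same for the moment, N m; "grip_width": finger opening in m; "grip_force": force on a finger pad.
Only numpy, scipy, OpenCV 4.12 (cv2) and the standard library are available. Lean on these libraries where they do the work, as an engineer would, in place of code of your own. Each camera call takes 0.05 s, during which the arm holds its last target. There are 200 camera calls.

## Working session

There is one attempt and no reset: what is moved stays moved. The work goes in short steps, Python scripts to look and compute and a tool call to move; the robot and the scene stay as the last step left them, time stands still between calls to the robot, and variables do not carry over. Pictures are saved under pics/ and viewed, at most 10 in all, crops included, and the job is handed in when it is done.

Besides the shell and the picture viewer there is one more tool, called after ">>>" as name(argument=value, ...), one argument or row to a line, values as JSON. step_arm: Moves the arm, as the interface text tells. Its arguments: {"type":"object","properties":{"rows":{"type":"array"},"jaw":{"type":"number"},"squeeze":{"type":"number"}},"required":["rows"]}

```bash
ls; mkdir -p pics; cat > h.py <<'E'
import numpy as np, cv2
from rig import get_obs, camera, hand_in, cut_out, robot
from scipy.spatial.transform import Rotation as R
def cloud(c,T=None):
    d=c['depth'];h,w=d.shape;f=h/2/np.tan(np.radians(c['fov_y'])/2)
    v,u=np.mgrid[0:h,0:w].astype(float)
    K=np.array([[f,0,c['cx']],[0,f,c['cy']],[0,0,1]])
    p=cv2.undistortPoints(np.stack([u.ravel(),v.ravel()],1)[:,None],K,np.array([c['k1'],0,0,0,0.]))[:,0].reshape(h,w,2)
    P=np.stack([p[...,0]*d,-p[...,1]*d,-d],-1)
    T=c['extrinsics'] if T is None else T
    T=np.array(T)
    P=P@T[:3,:3].T+T[:3,3]; P[d==0]=np.nan
    return P
E
python3 - <<'E'
from h import *
print({k:v for k,v in get_obs().items()}, robot.tip_extent)
ims=[]
for n in('top','side'):
    c=camera(n); np.savez(f'{n}0.npz',**{k:np.array(v) for k,v in c.items()}); cv2.imwrite(f'pics/{n}0.png',c['pixels'])
    P=cloud(c)
    for l in('cabinet','casket','door','latch','figure','glue','teacup','tape'):
        for r in cut_out(l,n)[:3]:
            print(n,l,round(r['confidence'],2),np.round(r['extent']),np.round(np.nanmedian(P[r['region']],0),3))
            np.save(f'{n}_{l}.npy',r['region']) if r is not None else 0
E
```

```text
pics
{'time': 0.0, 'q': array([ 1.16952717e+00,  5.28477653e-01,  1.43390594e+00, -2.13324000e-05,
        1.18140176e+00, -1.78467349e-01]), 'joint_velocities': array([-7.10326374e-04,  5.14904731e-04,  1.98762980e-04, -8.88969366e-05,
        4.52674129e-04,  3.62278053e-07]), 'joint_torque': array([ 1.12583530e-03, -4.40043283e+01, -1.76593316e+01,  6.34643831e-02,
        5.81308140e-02, -1.70055200e-04]), 'position': array([0.13791861, 0.60923879, 0.40376299]), 'tool_rot': array([ 1.11166526e-01,  9.93801188e-01, -1.05343264e-03, -3.03913958e-04]), 'ft_force': array([0.07751668, 0.12573868, 0.22390298]), 'moment': array([0.00690037, 0.03111638, 0.04214081]), 'grip_force': 0.0, 'grip_width': 0.08723300491705949} 0.1822
top cabinet 0.78 [306. 202. 119. 155.] [ 0.689 -0.1    0.148]
top casket 0.91 [305. 203.  42.  34.] [ 0.618 -0.094  0.121]
top casket 0.7 [240. 285.  52.  62.] [0.403 0.09  0.109]
top casket 0.68 [206. 162.  55.  69.] [0.731 0.177 0.109]
top door 0.64 [339. 238.  36.  84.] [ 0.518 -0.182  0.143]
top latch 0.72 [305. 204. 114. 156.] [ 0.688 -0.101  0.148]
top figure
[... 191 characters left out ...]
  29.  29.] [ 0.446 -0.428  0.019]
side cabinet 0.74 [271. 187. 152. 121.] [ 0.679 -0.1    0.148]
side casket 0.94 [269. 186.  30.  49.] [ 0.618 -0.078  0.121]
side casket 0.93 [219. 292.  72.  62.] [0.737 0.186 0.11 ]
side casket 0.62 [355. 252.  69.  56.] [0.405 0.1   0.109]
side door 0.56 [307. 150.  84.  52.] [ 0.52  -0.178  0.104]
side latch 0.47 [271. 187. 155. 117.] [ 0.678 -0.101  0.148]
side figure 0.7 [211. 159.  20.  24.] [ 0.758 -0.122  0.193]
side glue 0.91 [264.  90.  23.  36.] [ 0.624 -0.373  0.09 ]
side teacup 0.56 [315. 364.  30.  30.] [0.506 0.358 0.01 ]
side teacup 0.27 [324.  91.  26.  27.] [ 0.451 -0.431  0.017]
side tape 0.55 [326.  92.  29.  24.] [ 0.447 -0.436  0.018]
```

```bash
python3 - <<'E'
import cv2,numpy as np
a=cv2.imread('pics/top0.png')[90:330,120:460];b=cv2.imread('pics/side0.png')[70:390,160:430]
a=cv2.resize(a,(400,int(240*400/340)));b=cv2.resize(b,(400,int(320*400/270)))
o=np.zeros((max(a.shape[0],b.shape[0]),800,3),np.uint8);o[:a.shape[0],:400]=a;o[:b.shape[0],400:]=b
cv2.imwrite('pics/v1.png',o)
E
```

```text
(no output)
```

View pics/v1.png

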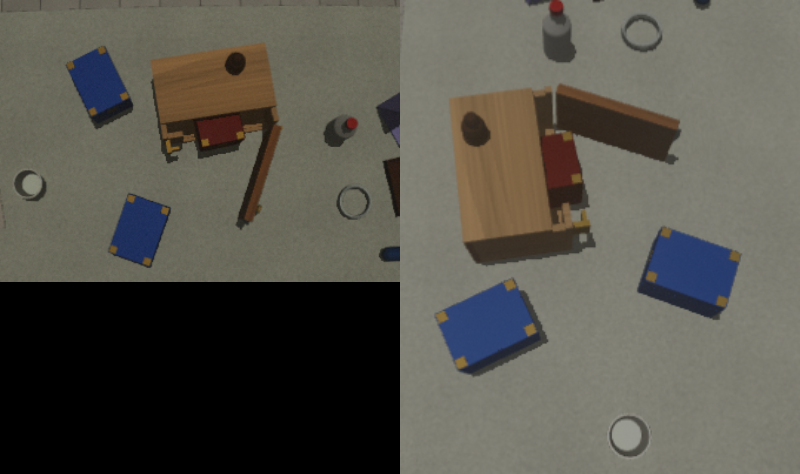

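The red casket is in the cupboard (top picture 305,203). The two blue boxes at 240,285 and 206,162 are look-alikes because of their colour, and the cupboard's red box is the one that sticks out. Next I fit the geometry.

```bash
cat > fit.py <<'E'
from h import *
def rect(p):
    p=p[:,:2].astype(np.float32)
    (c,s,a)=cv2.minAreaRect(p*1000)
    return np.round(c,1),np.round(s,1),round(a,2),np.round(cv2.boxPoints((c,s,a)),1).tolist()
def clean(P,m):
    m=m.astype(np.uint8); n,l,s,_=cv2.connectedComponentsWithStats(m)
    k=1+np.argmax(s[1:,4]); return P[l==k]
E
python3 - <<'E'
from fit import *
for n in('top','side'):
    c=dict(np.load(n+'0.npz')); P=cloud(c); x,y,z=P[...,0],P[...,1],P[...,2]
    B=c['pixels'].astype(int); red=(B[...,2]>1.6*B[...,1])&(B[...,2]>1.6*B[...,0])
    roi=(x>.35)&(x<.9)&(y>-.32)&(y<.08)
    rf=clean(P,roi&(abs(z-.15)<.006)&(x>.6)&(y<.06)); print(n,'roof',np.median(rf[:,2]),rect(rf))
    dr=clean(P,roi&(abs(z-.147)<.006)&(x<.605)&(y<-.11)); print('door',np.median(dr[:,2]),rect(dr))
    ck=clean(P,roi&(abs(z-.122)<.006)&(x>.53)&(x<.67)&(y<0)&(y>-.17)); print('casket',np.median(ck[:,2]),rect(ck))
    # lines: roof front edge, keep points
    k=roi&(z>.07)&(z<.135)&(x<.68)&(y>-.04)&(y<.06)
    q=P[k]; print('keep',len(q),np.round(np.nanpercentile(q,[2,50,98],axis=0),3).tolist())
E
```

```text
top roof 0.1496675149259057 (array([723.9, -82. ]), array([147.2, 262.1]), 7.92, [[632.9000244140625, 37.70000076293945], [669.0999755859375, -221.89999389648438], [814.7999877929688, -201.60000610351562], [778.7000122070312, 58.0]])
door 0.14641909950960996 (array([ 511.9, -181.9]), array([ 20.9, 199.6]), 70.65, [[414.29998779296875, -158.6999969482422], [602.5999755859375, -224.8000030517578], [609.5, -205.10000610351562], [421.20001220703125, -139.0]])
casket 0.12157331177194386 (array([622.3, -95.6]), array([ 65.2, 100.6]), 9.66, [[581.7000122070312, -51.5], [598.5999755859375, -150.60000610351562], [662.9000244140625, -139.6999969482422], [646.0, -40.599998474121094]])
keep 504 [[0.362, -0.006, 0.079], [0.436, 0.042, 0.11], [0.607, 0.059, 0.132]]
side roof 0.14992717542324052 (array([721.2, -82.6]), array([145.4, 263.1]), 7.94, [[631.0999755859375, 37.70000076293945], [667.4000244140625, -222.89999389648438], [811.4000244140625, -202.8000030517578], [775.0, 57.79999923706055]])
door 0.14662366660158976 (array([ 511.3, -182.5]), array([ 23.4, 202.3]), 70.43, [[412.1000061035156, -159.6999969482422], [602.7000122070312, -227.39999389648438], [610.5, -205.39999389648438], [419.8999938964844, -137.60000610351562]])
casket 0.12192425989956535 (array([618.9, -96.6]), array([ 62.5, 100.6]), 10.15, [[579.2000122070312, -52.5], [597.0, -151.60000610351562], [658.5, -140.60000610351562], [640.7999877929688, -41.5]])
keep 775 [[0.364, 0.002, 0.073], [0.455, 0.039, 0.11], [0.675, 0.059, 0.131]]
```

```bash
python3 - <<'E'
from fit import *
o=get_obs(); R0=R.from_quat(o['tool_rot'])
h=np.radians(-12); z=np.array([np.cos(h),np.sin(h),-1])/2**.5; u=np.array([np.cos(h),np.sin(h),1])/2**.5
for s in(1,-1):
    y=s*u; Rt=R.from_matrix(np.stack([np.cross(y,z),y,z],1)); w=np.degrees((Rt*R0.inv()).as_rotvec()); print(s,w.round(1),np.linalg.norm(w).round(1),Rt.as_quat().round(4))
    # split: first spin about world z, then tilt
    down=np.array([0,0,-1.]);yh=s*np.array([np.cos(h),np.sin(h),0]);Rd=R.from_matrix(np.stack([np.cross(yh,down),yh,down],1))
    print(' spin',np.degrees((Rd*R0.inv()).as_rotvec()).round(1),' tilt',np.degrees((Rt*Rd.inv()).as_rotvec()).round(1))
E
```

```text
1 [ 26.8 -41.8 -84.2] 97.8 [0.718  0.5814 0.2408 0.2974]
 spin [  0.    0.  -89.2]  tilt [ -9.4 -44.    0. ]
-1 [-42.  -26.9  85.6] 99.1 [-0.5814  0.718  -0.2974  0.2408]
 spin [-0.   0.  90.8]  tilt [ -9.4 -44.    0. ]
```

>>> step_arm(
  rows=[
    [0.05,-0.045,0,0,0,0],
    [0.05,-0.045,0,0,0,0],
    [0.05,-0.045,0,0,0,0],
    [0.05,-0.045,0,0,0,0],
    [0.04,-0.045,0,0,0,0],
    [0.03,-0.05,0,0,0,0],
    [0.03,-0.05,0,0,0,0],
    [0.02,-0.05,0,0,0,0],
    [0,-0.05,0,0,0,0],
    [0,-0.05,0,0,0,0],
  ],
  jaw=0,
)

```text
time: 2.15
position: [0.4441, 0.1456, 0.4049]
tool_rot: [0.111, 0.994, 0.0, 0.0]
ft_force: [0.4, 0.0, -0.9]
grip_width: 0.0018
grip_force: 0.0
```

>>> step_arm(
  rows=[
    [0,-0.025,0,0,0,-9.9],
    [0,-0.025,0,0,0,-9.9],
    [0,-0.025,0,0,0,-9.9],
    [0,-0.025,0,0,0,-9.9],
    [0,-0.025,0,0,0,-9.9],
    [0,-0.025,0,0,0,-9.9],
    [0,-0.025,0,0,0,-9.9],
    [0,-0.025,0,0,0,-9.9],
    [0,-0.018,0,0,0,-10],
  ],
)

```text
time: 3.28
position: [0.444, -0.0718, 0.405]
tool_rot: [0.779, 0.627, 0.0, 0.0]
ft_force: [0.0, 0.2, 0.3]
grip_width: 0.0005
grip_force: 0.0
```

>>> step_arm(
  rows=[
    [-0.004,0,-0.015,-1.9,-8.8,0],
    [-0.004,0,-0.02,-1.9,-8.8,0],
    [-0.004,0,-0.02,-1.9,-8.8,0],
    [-0.004,0,-0.02,-1.9,-8.8,0],
    [-0.003,0,-0.02,-1.8,-8.8,0],
    [0,0,0,0,0,0],
    [0,0,0,0,0,0],
  ],
)

```text
time: 4.15
position: [0.4342, -0.0626, 0.3415]
tool_rot: [0.739, 0.616, 0.196, 0.189]
ft_force: [0.3, -0.2, 0.8]
grip_width: 0.0003
grip_force: 0.0
```

```bash
python3 - <<'E'
from fit import *
o=get_obs(); print(o['q'].round(3),o['position'].round(4),(o['position']+robot.tip_extent*R.from_quat(o['tool_rot']).as_matrix()[:,2]).round(4),R.from_quat(o['tool_rot']).as_matrix()[:,2].round(3),o['time'])
c=camera('side');cv2.imwrite('pics/s1.png',c['pixels'][60:330,150:450]);
E
```

```text
[-0.456  0.357  2.119  0.937  0.246 -1.145] [ 0.4342 -0.0626  0.3415] [ 0.5294 -0.0696  0.1863] [ 0.522 -0.038 -0.852] 4.15
```

View pics/s1.png

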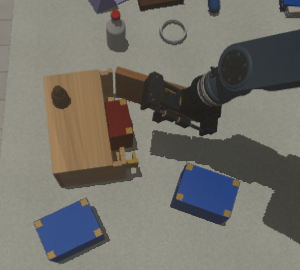

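>>> step_arm(
  rows=[
    [0,0,0,5.5,-0.4,-8.9],
    [0,0,0,5.5,-0.4,-8.9],
    [0,0,0,5.5,-0.4,-8.9],
    [0,0,0,5.5,-0.4,-8.9],
    [0,0,0,5.5,-0.4,-8.9],
    [0,0,0,5.5,-0.4,-8.9],
    [0,0,0,5.5,-0.4,-8.9],
    [0,0,0,5.5,-0.4,-8.9],
    [0,0,0,5.5,-0.4,-8.9],
  ],
)

```text
time: 5.32
position: [0.4342, -0.0625, 0.3416]
tool_rot: [0.953, -0.125, 0.274, -0.017]
ft_force: [-0.0, 0.2, 0.3]
grip_width: 0.0002
grip_force: 0.0
```

>>> step_arm(
  rows=[
    [0,0,0,5.5,-0.4,-8.9],
    [0,0,0,5.5,-0.4,-8.9],
    [0,0,0,5.5,-0.4,-8.9],
    [0,0,0,5.5,-0.4,-8.9],
    [0,0,0,5.5,-0.4,-8.9],
    [0,0,0,5.5,-0.4,-8.9],
    [0,0,0,5.5,-0.4,-8.9],
    [0,0,0,5.5,-0.4,-8.9],
  ],
)

```text
time: 6.32
position: [0.4342, -0.0626, 0.3416]
tool_rot: [-0.626, 0.73, -0.195, 0.195]
ft_force: [-0.2, 1.0, 0.3]
grip_width: 0.0003
grip_force: 0.0
```

```bash
cat > st.py <<'E'
from fit import *
o=get_obs(); M=R.from_quat(o['tool_rot'])
h=np.radians(-12); z=np.array([np.cos(h),np.sin(h),-1])/2**.5; u=np.array([np.cos(h),np.sin(h),1])/2**.5
y=-u; Rt=R.from_matrix(np.stack([np.cross(y,z),y,z],1))
print(o['q'].round(3),o['position'].round(4),'tip',(o['position']+robot.tip_extent*M.as_matrix()[:,2]).round(4),M.as_matrix()[:,2].round(3),o['time'],'F',o['ft_force'].round(1),'rest',np.degrees((Rt*M.inv()).as_rotvec()).round(1))
E
python3 st.py
```

```text
[-0.457  0.357  2.122  0.976  0.241  1.929] [ 0.4342 -0.0626  0.3416] tip [ 0.5306 -0.0697  0.1872] [ 0.529 -0.039 -0.848] 6.325 F [-0.2  1.   0.3] rest [ -4.6 -12.4  -4.2]
```

>>> step_arm(
  rows=[
    [0,0,0,-1.1,-3,-1],
    [0,0,0,-1.1,-3,-1],
    [0,0,0,-1.1,-3,-1],
    [0,0,0,-1.1,-3,-1],
    [0,0,0,0,0,0],
    [0,0,0,0,0,0],
  ],
)

```text
time: 7.08
position: [0.4349, -0.0612, 0.3416]
tool_rot: [-0.598, 0.718, -0.267, 0.233]
ft_force: [0.2, 0.7, -0.1]
grip_width: 0.0002
grip_force: 0.0
```

```bash
python3 st.py
```

```text
[-0.451  0.372  2.172  2.073  0.219  0.86 ] [ 0.4349 -0.0612  0.3416] tip [ 0.5542 -0.0804  0.2052] [ 0.655 -0.105 -0.748] 7.075 F [ 0.2  0.7 -0.1] rest [-1.5 -3.2 -1.9]
```

>>> step_arm(
  rows=[
    [0,-0.004,-0.015,-0.5,-1.1,-0.6],
    [0.001,-0.004,-0.02,-0.5,-1.1,-0.6],
    [0.001,-0.004,-0.02,-0.5,-1,-0.6],
    [0.001,-0.005,-0.02,0,0,0],
    [0.001,-0.005,-0.02,0,0,0],
    [0,0,-0.02,0,0,0],
    [0,0,-0.015,0,0,0],
    [0,0,0,0,0,0],
  ],
)

```text
time: 8.07
position: [0.439, -0.0831, 0.2106]
tool_rot: [-0.582, 0.718, -0.295, 0.241]
ft_force: [-0.2, -0.9, 1.0]
grip_width: 0.0006
grip_force: 0.0
```

```bash
python3 st.py
```

```text
[-0.496  0.758  2.252  2.803  0.658  0.065] [ 0.439  -0.0831  0.2106] tip [ 0.5649 -0.1092  0.0815] [ 0.691 -0.143 -0.709] 8.075 F [-0.2 -0.9  1. ] rest [-0.2 -0.1 -0.1]
```

>>> step_arm(
  rows=[
    [0,0,-0.012,0,0,0],
    [0,0,-0.012,0,0,0],
    [0,0,-0.01,0,0,0],
    [0,0,0,0,0,0],
  ],
)

```text
time: 8.57
position: [0.4387, -0.0831, 0.1766]
tool_rot: [-0.582, 0.718, -0.296, 0.241]
ft_force: [0.2, 0.2, 0.0]
grip_width: 0.0006
grip_force: 0.0
```

>>> step_arm(
  rows=[
    [0.003,0.0004,0,0,0,0],
    [0.003,0.0004,0,0,0,0],
    [0.003,0.0004,0,0,0,0],
    [0.003,0.0004,0,0,0,0],
    [0.003,0.0004,0,0,0,0],
    [0.003,0.0004,0,0,0,0],
  ],
)

```text
time: 9.32
position: [0.4564, -0.0806, 0.1776]
tool_rot: [-0.582, 0.718, -0.296, 0.241]
ft_force: [-3.8, -0.1, 2.0]
grip_width: 0.0007
grip_force: 1.6
```

```bash
python3 st.py; python3 - <<'E'
from h import *
c=camera('side');cv2.imwrite('pics/s2.png',cv2.resize(c['pixels'][90:270,180:400],None,fx=3,fy=3))
E
```

```text
[-0.466  0.844  2.211  2.858  0.699  0.036] [ 0.4564 -0.0806  0.1776] tip [ 0.5822 -0.1071  0.0485] [ 0.691 -0.146 -0.708] 9.325 F [-3.8 -0.1  2. ] rest [-0.1 -0.1 -0. ]
```

View pics/s2.png

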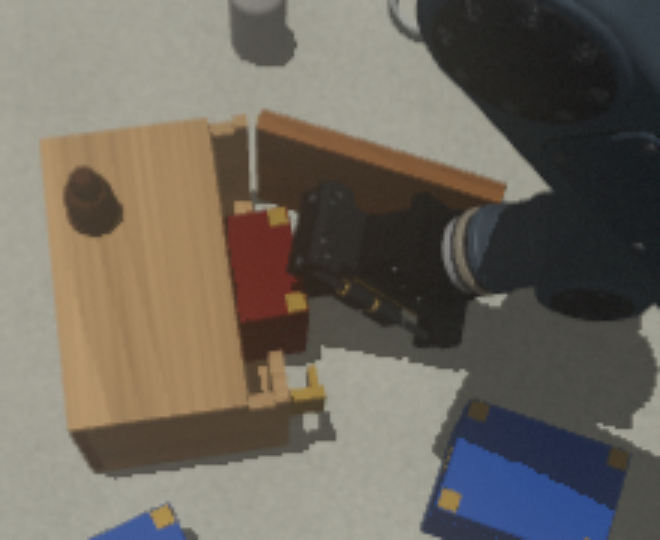

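>>> step_arm(
  rows=[
    [0.003,0.0004,0,0,0,0],
    [0.003,0.0004,0,0,0,0],
    [0.003,0.0004,0,0,0,0],
    [0.003,0.0004,0,0,0,0],
    [0.003,0.0004,0,0,0,0],
    [0.003,0.0004,0,0,0,0],
    [0.003,0.0004,0,0,0,0],
    [0.003,0.0004,0,0,0,0],
  ],
)

```text
time: 10.38
position: [0.481, -0.0775, 0.1775]
tool_rot: [-0.582, 0.718, -0.297, 0.241]
ft_force: [-2.5, -0.5, 1.1]
grip_width: 0.0005
grip_force: 1.4
```

>>> step_arm(
  rows=[
    [0.003,0.0004,0,0,0,0],
    [0.003,0.0004,0,0,0,0],
    [0.003,0.0004,0,0,0,0],
    [0.003,0.0004,0,0,0,0],
    [0.003,0.0004,0,0,0,0],
    [0.002,0.0003,0,0,0,0],
  ],
)

```text
time: 11.12
position: [0.498, -0.0752, 0.1775]
tool_rot: [-0.582, 0.718, -0.297, 0.241]
ft_force: [-3.1, 1.1, 1.1]
grip_width: 0.0004
grip_force: 1.3
```

>>> step_arm(
  rows=[
    [0.0015,0.0002,0,0,0,0],
    [0.0015,0.0002,0,0,0,0],
    [0.001,0.0001,0,0,0,0],
    [0.001,0.0001,0,0,0,0],
  ],
)

```text
time: 11.62
position: [0.5028, -0.0746, 0.1775]
tool_rot: [-0.582, 0.718, -0.297, 0.241]
ft_force: [-3.0, 1.1, 1.2]
grip_width: 0.0006
grip_force: 1.4
```

>>> step_arm(
  rows=[
    [0.001,0.0001,0,0,0,0],
    [0.001,0.0001,0,0,0,0],
  ],
)

```text
time: 11.88
position: [0.5048, -0.0744, 0.1776]
tool_rot: [-0.582, 0.718, -0.297, 0.241]
ft_force: [-3.8, -0.8, 1.2]
grip_width: 0.0004
grip_force: 1.3
```

>>> step_arm(
  rows=[
    [0.001,0.0001,0,0,0,0],
    [0.001,0.0001,0,0,0,0],
  ],
)

```text
time: 12.12
position: [0.5068, -0.0742, 0.1775]
tool_rot: [-0.582, 0.718, -0.297, 0.241]
ft_force: [-3.6, -1.0, 1.4]
grip_width: 0.0007
grip_force: 2.0
```

>>> step_arm(
  rows=[
    [0.001,0.0001,0,0,0,0],
    [0.001,0.0001,0,0,0,0],
  ],
)

```text
time: 12.38
position: [0.5076, -0.0739, 0.1776]
tool_rot: [-0.581, 0.719, -0.296, 0.24]
ft_force: [-10.3, -1.3, 5.9]
grip_width: 0.0005
grip_force: 4.9
```

>>> step_arm(
  rows=[
    [0.0005,0,0,0,0,0],
    [0,0,0,0,0,0],
    [0,0,0,0,0,0],
  ],
)

```text
time: 12.75
position: [0.5077, -0.0739, 0.1777]
tool_rot: [-0.581, 0.719, -0.296, 0.24]
ft_force: [-9.1, -2.1, 6.1]
grip_width: 0.0003
grip_force: 4.8
```

```bash
python3 st.py; python3 - <<'E'
from h import *
from fit import rect,clean
c=camera('side');cv2.imwrite('pics/s3.png',cv2.resize(c['pixels'][90:270,180:400],None,fx=3,fy=3))
P=cloud(c);x,y,z=[P[...,i] for i in range(3)]
ca,sa=np.cos(np.radians(7.93)),np.sin(np.radians(7.93)); dx,dy=x-.6259,y+.0958; X=dx*ca+dy*sa;Y=-dx*sa+dy*ca
B=c['pixels'].astype(int); red=(B[...,2]>1.5*B[...,1])&(abs(z-.122)<.004)&(abs(Y)<.06)
print(red.sum())
for a in range(-55,55,10):
    m=red&(Y*1000>=a)&(Y*1000<a+10)
    if m.sum()>3: print(a,np.nanmin(X[m])*1000, np.nanmax(X[m])*1000)
E
```

```text
[-0.395  0.826  2.083  2.892  0.554  0.083] [ 0.5077 -0.0739  0.1777] tip [ 0.6333 -0.1006  0.0484] [ 0.689 -0.146 -0.71 ] 12.75 F [-9.1 -2.1  6.1] rest [-0.1 -0.2  0. ]
18
-35 16.05698296161387 18.96512561773187
15 15.175984162368424 20.247485919358304
```

View pics/s3.png

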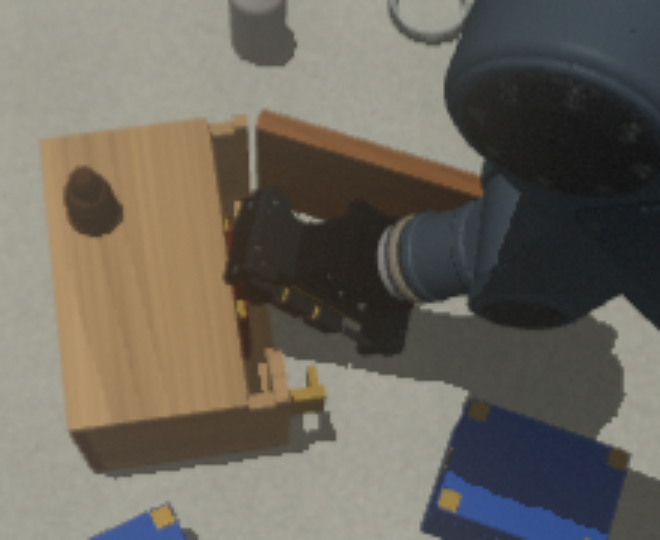

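>>> step_arm(
  rows=[
    [-0.005,-0.0007,0,0,0,0],
    [-0.01,-0.0014,0,0,0,0],
    [-0.015,-0.002,0,0,0,0],
    [-0.015,-0.002,0.01,0,0,0],
    [-0.01,-0.001,0.02,0,0,0],
    [0,0,0.03,0,0,0],
    [0,0,0.03,0,0,0],
    [0,0,0.03,0,0,0],
    [0,0,0.03,0,0,0],
    [0,0,0.02,0,0,0],
  ],
)

```text
time: 14.05
position: [0.4542, -0.0811, 0.349]
tool_rot: [-0.582, 0.717, -0.298, 0.242]
ft_force: [0.5, 0.8, 0.0]
grip_width: 0.0006
grip_force: 0.0
```

>>> step_arm(
  rows=[
    [0,0,0,-6.9,1.5,7.1],
    [0,0,0,-6.9,1.5,7.1],
    [0,0,0,-6.9,1.5,7.1],
    [0,0,0,-6.9,1.5,7.1],
    [0,0,0,-6.9,1.5,7.1],
    [0,0,0,-6.9,1.5,7.1],
    [0,0,0,-6.9,1.5,7.1],
    [0,0,0,-6.9,1.5,7.1],
    [0,0,0,0,0,0],
  ],
)

```text
time: 15.18
position: [0.4541, -0.0811, 0.3474]
tool_rot: [0.908, -0.176, 0.379, 0.007]
ft_force: [-0.4, -0.1, -0.2]
grip_width: 0.0007
grip_force: 0.0
```

```bash
python3 st.py
```

```text
[-0.47   0.384  2.13   2.199  0.226 -0.654] [ 0.4541 -0.0811  0.3474] tip [ 0.5793 -0.1076  0.2177] [ 0.687 -0.146 -0.712] 15.175 F [-0.4 -0.1 -0.2] rest [ 55.1 -12.  -56.8]
```

>>> step_arm(
  rows=[
    [0,0,0,0.8,3.5,0],
    [0,0,0,0.8,3.5,0],
    [0,0,0,0.8,3.5,0],
    [0,0,0,0.8,3.5,0],
    [0,0,0,0.8,3.5,0],
    [0,0,0,1,5,0],
    [0,0,0,1,5,0],
    [0,0,0,1,5,0],
    [0,0,0,1,5,0],
    [0,0,0,1,5,0],
    [0,0,0,0,0,0],
  ],
)

```text
time: 16.55
position: [0.4556, -0.078, 0.3471]
tool_rot: [0.979, -0.189, 0.076, -0.012]
ft_force: [0.8, -0.2, -0.9]
grip_width: 0.0005
grip_force: 0.0
```

```bash
cat > st2.py <<'E'
from fit import *
o=get_obs(); M=R.from_quat(o['tool_rot'])
t=np.radians(97.9);out=[]
for s in(1,-1):
    y=s*np.array([np.cos(t),np.sin(t),0]);z=np.array([0,0,-1.]);Rt=R.from_matrix(np.stack([np.cross(y,z),y,z],1));w=np.degrees((Rt*M.inv()).as_rotvec());out.append((np.linalg.norm(w),w.round(1).tolist()))
print(o['q'].round(3),o['position'].round(4),'tip',(o['position']+robot.tip_extent*M.as_matrix()[:,2]).round(4),o['time'],'F',o['ft_force'].round(1),'rest',out)
E
python3 st2.py; python3 - <<'E'
from h import *
c=camera('side');P=cloud(c);x,y,z=[P[...,i] for i in range(3)]
ca,sa=np.cos(np.radians(7.93)),np.sin(np.radians(7.93)); dx,dy=x-.6259,y+.0958; X=dx*ca+dy*sa;Y=-dx*sa+dy*ca
B=c['pixels'].astype(int); red=(abs(z-.122)<.004)&(abs(Y)<.06)&(X>0)&(X<.05)
for a in range(-55,55,10):
    m=red&(Y*1000>=a)&(Y*1000<a+10)
    if m.sum()>1: print(a,m.sum(),np.nanmin(X[m])*1000, np.nanmax(X[m])*1000)
E
```

```text
[-0.428  0.384  1.936  0.092  0.681  1.456] [ 0.4556 -0.078   0.3471] tip [ 0.4834 -0.0791  0.1671] 16.55 F [ 0.8 -0.2 -0.9] rest [(np.float64(150.36084479452813), [11.6, 2.6, -149.9]), (np.float64(30.970743700591335), [-1.9, 8.7, 29.7])]
-55 4 18.548249242824117 21.50648545677563
-45 12 16.723832184310996 22.917976410526503
-35 9 15.992090066663266 21.8210083633297
-25 10 16.84291920037179 22.64088937509307
-15 10 15.719683110663123 21.599785035924928
-5 13 14.73125532762067 22.63453504190889
5 10 15.78286976170164 21.975109663201632
15 13 14.426228653903928 22.688451984590632
25 13 13.425314505082154 22.103472032540175
35 18 13.143397009996818 22.78216902049777
45 3 16.11503606583595 21.30157341485559
```

```bash
python3 - <<'E'
from h import *
ca,sa=np.cos(np.radians(7.93)),np.sin(np.radians(7.93))
for n in('side','top','wrist'):
    o=get_obs();c=camera(n);T=None
    if n=='wrist':
        A=np.eye(4);A[:3,:3]=R.from_quat(o['tool_rot']).as_matrix();A[:3,3]=o['position'];T=A@np.array(c['mount'])
        cv2.imwrite('pics/w4.png',c['pixels'])
    P=cloud(c,T);x,y,z=[P[...,i] for i in range(3)]
    dx,dy=x-.6259,y+.0958; X=dx*ca+dy*sa;Y=-dx*sa+dy*ca
    for nm,m in(('face',(z>.03)&(z<.112)&(X>.003)&(X<.04)&(abs(Y)<.045)),('roofface',(z>.141)&(z<.147)&(X>.01)&(X<.04)&(abs(Y)<.09)),
                ('roof',(abs(z-.15)<.004)&(X>-.01)&(X<.2)&(abs(Y)<.15)),):
        if m.sum()<15: print(n,nm,m.sum());continue
        if nm=='roof':
            q=[(a+.005,np.nanmin(X[m&(Y>=a)&(Y<a+.01)])) for a in np.arange(-.12,.12,.01) if (m&(Y>=a)&(Y<a+.01)).sum()>3]
            q=np.array(q);p=np.polyfit(q[:,0],q[:,1],1)
        else: p=np.polyfit(Y[m],X[m],1)
        print(n,nm,m.sum(),p.round(4),np.nanstd(X[m]-np.polyval(p,Y[m])).round(4))
E
```

```text
side face 0
side roofface 17 [0.0157 0.0319] 0.0045
side roof 5335 [-0.0038  0.0218] 0.0426
top face 118 [-0.0475  0.0169] 0.0004
top roofface 91 [0.0054 0.0317] 0.0044
top roof 4485 [0.0304 0.0249] 0.0424
wrist face 5118 [-0.0472  0.0145] 0.0005
wrist roofface 702 [0.0058 0.0235] 0.0004
wrist roof 7626 [-0.2094  0.0347] 0.0152
```

View pics/w4.png

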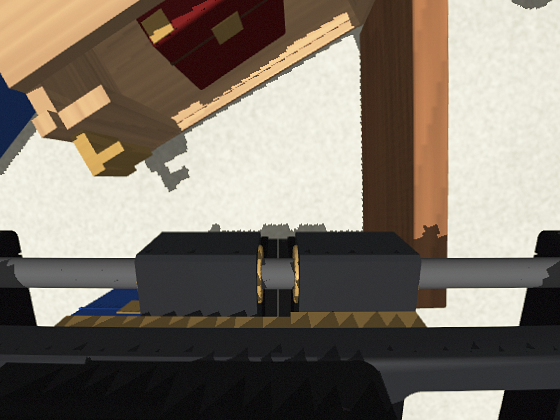

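>>> step_arm(
  rows=[
    [0.01,0,0,-0.5,2.2,7.4],
    [0.02,0,0,-0.5,2.2,7.4],
    [0.025,0,0,-0.5,2.2,7.4],
    [0.03,0.003,0,-0.4,2.1,7.5],
    [0.03,0.005,0,0,0,0],
    [0.03,0.005,0,0,0,0],
    [0.0104,0.0035,-0.02,0,0,0],
    [0,0,-0.02,0,0,0],
    [0,0,0,0,0,0],
  ],
)

```text
time: 17.88
position: [0.6099, -0.0611, 0.3054]
tool_rot: [0.998, 0.07, -0.002, -0.001]
ft_force: [0.4, 0.2, 0.8]
grip_width: 0.0004
grip_force: 0.0
```

```bash
python3 st2.py
```

```text
[-0.282  0.635  1.549  0.     0.962  1.149] [ 0.6099 -0.0611  0.3054] tip [ 0.6091 -0.0608  0.1232] 17.875 F [0.4 0.2 0.8] rest [(np.float64(179.8711713247495), [0.4, -0.1, 179.9]), (np.float64(0.30155358451644687), [-0.1, -0.3, -0.1])]
```

>>> step_arm(
  rows=[
    [0,0,-0.015,0,0,0],
    [0,0,-0.012,0,0,0],
    [0,0,-0.008,0,0,0],
    [0.003,0.0004,0,0,0,0],
    [0.003,0.0004,0,0,0,0],
    [0.003,0.0004,0,0,0,0],
    [0.002,0.0003,0,0,0,0],
    [0.001,0.0001,0,0,0,0],
  ],
)

```text
time: 18.88
position: [0.6225, -0.0597, 0.2724]
tool_rot: [0.998, 0.07, -0.001, -0.0]
ft_force: [-2.6, -0.7, 1.8]
grip_width: 0.0003
grip_force: 1.2
```

>>> step_arm(
  rows=[
    [0.001,0.0001,0,0,0,0],
    [0.001,0.0001,0,0,0,0],
    [0.001,0.0001,0,0,0,0],
    [0.001,0.0001,0,0,0,0],
  ],
)

```text
time: 19.38
position: [0.6249, -0.0587, 0.2718]
tool_rot: [0.998, 0.07, -0.004, -0.001]
ft_force: [-8.0, 1.1, 4.8]
grip_width: 0.0003
grip_force: 3.9
```

>>> step_arm(
  rows=[
    [0.001,0.0001,0,0,0,0],
    [0.001,0.0001,0,0,0,0],
  ],
)

```text
time: 19.62
position: [0.626, -0.0582, 0.2718]
tool_rot: [0.997, 0.071, -0.005, -0.002]
ft_force: [-10.5, 1.8, 7.5]
grip_width: 0.0007
grip_force: 5.2
```

```bash
python3 st2.py; cat > face.py <<'E'
from h import *
ca,sa=np.cos(np.radians(7.93)),np.sin(np.radians(7.93))
for n in('top','wrist'):
    o=get_obs();c=camera(n);T=None
    if n=='wrist':
        A=np.eye(4);A[:3,:3]=R.from_quat(o['tool_rot']).as_matrix();A[:3,3]=o['position'];T=A@np.array(c['mount'])
        cv2.imwrite('pics/w5.png',c['pixels'])
    P=cloud(c,T);x,y,z=[P[...,i] for i in range(3)]
    dx,dy=x-.6259,y+.0958; X=dx*ca+dy*sa;Y=-dx*sa+dy*ca
    for nm,m in(('face',(z>.03)&(z<.112)&(X>.003)&(X<.04)&(abs(Y)<.045)),('roofface',(z>.141)&(z<.147)&(X>.01)&(X<.04)&(abs(Y)<.09)),('top',(abs(z-.122)<.005)&(X>.01)&(X<.03)&(abs(Y)<.04))):
        if m.sum()<15: print(n,nm,m.sum());continue
        p=np.polyfit(Y[m],X[m],1)
        print(n,nm,m.sum(),p.round(4),np.nanstd(X[m]-np.polyval(p,Y[m])).round(4),np.nanmedian(z[m]).round(4))
E
python3 face.py
```

```text
[-0.27   0.7    1.525 -0.     0.928  1.16 ] [ 0.626  -0.0582  0.2718] tip [ 0.6241 -0.0577  0.0897] 19.625 F [-10.5   1.8   7.5] rest [(np.float64(179.8086309308208), [1.0, -0.3, 179.8]), (np.float64(0.6605019890666678), [-0.2, -0.6, -0.2])]
top face 0
top roofface 10
top top 0
wrist face 0
wrist roofface 16 [-0.0522  0.0132] 0.0008 0.1436
wrist top 0
```

>>> step_arm(
  rows=[
    [-0.006,-0.001,0,0,0,0],
    [-0.02,-0.003,0,0,0,0],
    [-0.03,-0.004,0.01,0,0,0],
    [-0.04,-0.004,0.02,0,0,0],
    [-0.04,-0.004,0.02,0,0,0],
    [-0.015,0,0.02,0,0,0],
    [0,0,0,0,0,0],
  ],
)

```text
time: 20.6
position: [0.478, -0.0755, 0.3437]
tool_rot: [0.998, 0.07, 0.002, 0.001]
ft_force: [0.3, -1.0, 0.3]
grip_width: 0.0006
grip_force: 0.0
```

```bash
python3 st2.py; python3 face.py
```

```text
[-0.388  0.433  1.845  0.     0.859  1.043] [ 0.478  -0.0755  0.3437] tip [ 0.4788 -0.0758  0.1615] 20.6 F [ 0.3 -1.   0.3] rest [(np.float64(179.9166606707609), [-0.4, 0.2, 179.9]), (np.float64(0.30345255866081844), [0.1, 0.3, -0.1])]
top face 121 [-0.0225  0.018 ] 0.0004 0.0751
top roofface 81 [0.0114 0.0314] 0.0043 0.1456
top top 115 [-0.0044  0.0228] 0.0031 0.1216
wrist face 1773 [-0.0218  0.0158] 0.0003 0.0484
wrist roofface 0
wrist top 0
```

>>> step_arm(
  rows=[
    [0.03,0.004,0,0,0,0],
    [0.04,0.005,-0.01,0,0,0],
    [0.04,0.005,-0.02,0,0,0],
    [0.022,0.0045,-0.02,0,0,0],
    [0,0,-0.014,0,0,0],
    [0,0,-0.008,0,0,0],
    [0.003,0.0004,0,0,0,0],
    [0.003,0.0004,0,0,0,0],
    [0.002,0.0003,0,0,0,0],
    [0.002,0.0003,0,0,0,0],
  ],
)

```text
time: 21.95
position: [0.62, -0.0554, 0.2709]
tool_rot: [0.998, 0.07, 0.0, 0.0]
ft_force: [0.4, 0.5, -0.6]
grip_width: 0.0004
grip_force: 0.0
```

>>> step_arm(
  rows=[
    [0.001,0.0001,0.0003,0,0,0],
    [0.001,0.0001,0.0003,0,0,0],
    [0.001,0.0001,0.0003,0,0,0],
  ],
)

```text
time: 22.32
position: [0.6228, -0.0549, 0.2712]
tool_rot: [0.998, 0.07, -0.0, -0.0]
ft_force: [0.0, 0.1, -0.5]
grip_width: 0.0003
grip_force: 0.0
```

>>> step_arm(
  rows=[
    [0.001,0.0001,0.0005,0,0,0],
    [0.001,0.0001,0.0005,0,0,0],
  ],
)

```text
time: 22.58
position: [0.6244, -0.0546, 0.2719]
tool_rot: [0.998, 0.07, -0.001, -0.0]
ft_force: [-1.8, 0.2, -0.5]
grip_width: 0.0003
grip_force: 0.6
```

>>> step_arm(
  rows=[
    [0.001,0.0001,0.0005,0,0,0],
    [0.001,0.0001,0.0005,0,0,0],
  ],
)

```text
time: 22.82
position: [0.6262, -0.0543, 0.2727]
tool_rot: [0.998, 0.07, -0.001, -0.001]
ft_force: [-3.9, 0.5, -1.7]
grip_width: 0.0006
grip_force: 1.6
```

>>> step_arm(
  rows=[
    [0.001,0.0001,0.0002,0,0,0],
    [0.001,0.0001,0.0001,0,0,0],
  ],
)

```text
time: 23.08
position: [0.6269, -0.0542, 0.2727]
tool_rot: [0.998, 0.07, -0.004, -0.001]
ft_force: [-8.9, -1.1, 1.8]
grip_width: 0.0001
grip_force: 4.1
```

>>> step_arm(
  rows=[
    [0.0007,0.0001,0.0002,0,0,0],
    [0,0,0,0,0,0],
    [0,0,0,0,0,0],
  ],
)

```text
time: 23.45
position: [0.6272, -0.0542, 0.2727]
tool_rot: [0.998, 0.07, -0.004, -0.001]
ft_force: [-8.2, -1.5, 1.0]
grip_width: 0.0005
grip_force: 4.1
```

>>> step_arm(
  rows=[
    [-0.006,-0.001,0,0,0,0],
    [-0.02,-0.003,0,0,0,0],
    [-0.03,-0.004,0.01,0,0,0],
    [-0.04,-0.004,0.02,0,0,0],
    [-0.04,-0.004,0.02,0,0,0],
    [-0.015,-0.005,0.02,0,0,0],
    [0,0,0,0,0,0],
  ],
)

```text
time: 24.32
position: [0.4789, -0.0759, 0.3455]
tool_rot: [0.998, 0.07, 0.003, 0.001]
ft_force: [0.7, 0.7, -0.3]
grip_width: 0.0004
grip_force: 0.0
```

```bash
python3 st2.py; python3 face.py
```

```text
[-0.388  0.43   1.841  0.     0.864  1.043] [ 0.4789 -0.0759  0.3455] tip [ 0.48   -0.0763  0.1633] 24.325 F [ 0.7  0.7 -0.3] rest [(np.float64(179.92534224642512), [-0.5, 0.2, 179.9]), (np.float64(0.38039698924596926), [0.1, 0.3, -0.1])]
top face 123 [-0.001  0.019] 0.0004 0.0745
top roofface 80 [0.0029 0.0303] 0.0044 0.1455
top top 103 [-0.0006  0.0236] 0.0028 0.1214
wrist face 1894 [-0.0005  0.0168] 0.0003 0.0497
wrist roofface 0
wrist top 0
```

```bash
python3 - <<'E'
from fit import *
c=camera('top');P=cloud(c);x,y,z=[P[...,i] for i in range(3)]
dr=clean(P,(abs(z-.147)<.006)&(x>.35)&(x<.6)&(y<-.11)&(y>-.3)); print(rect(dr))
H=np.array([624.6,-222.]);c0=np.radians(97.93)
def ctr(th,gap=0):
    a=c0+th; d=np.array([np.cos(a),np.sin(a)]); n=np.array([-np.sin(a),np.cos(a)])
    return H+185*d+n*(10+11*abs(np.cos(th))+15*abs(np.sin(th))+gap)
print('pre',ctr(1.095,25).round(1),'contact',ctr(1.095).round(1))
ths=[1.095-.05*i for i in range(0,21)]+[.06,.03,0]
q=[ctr(t) for t in ths]
for i in range(1,len(q)): print(round(ths[i],3),q[i].round(1),(q[i]-q[i-1]).round(1))
E
```

```text
(array([ 553.4, -196.3]), array([ 20.9, 100.6]), 70.97, [[502.3999938964844, -189.8000030517578], [597.5, -222.60000610351562], [604.2999877929688, -202.8000030517578], [509.20001220703125, -170.0]])
pre [ 432.4 -211.1] contact [ 440.6 -187.5]
1.045 [ 442.5 -178.5] [1.9 9. ]
0.995 [ 444.9 -169.5] [2.4 9. ]
0.945 [ 447.7 -160.6] [2.8 8.9]
0.895 [ 451.  -151.9] [3.3 8.8]
0.845 [ 454.8 -143.2] [3.8 8.6]
0.795 [ 459.  -134.7] [4.2 8.5]
0.745 [ 463.7 -126.5] [4.7 8.3]
0.695 [ 468.8 -118.4] [5.1 8.1]
0.645 [ 474.3 -110.5] [5.5 7.8]
0.595 [ 480.3 -103. ] [6.  7.6]
0.545 [486.7 -95.7] [6.4 7.3]
0.495 [493.5 -88.8] [6.8 7. ]
0.445 [500.7 -82.1] [7.2 6.6]
0.395 [508.2 -75.9] [7.5 6.3]
0.345 [516.1 -70. ] [7.9 5.9]
0.295 [524.3 -64.6] [8.2 5.5]
0.245 [532.9 -59.5] [8.5 5. ]
0.195 [541.7 -54.9] [8.8 4.6]
0.145 [550.7 -50.8] [9.1 4.1]
0.095 [560.  -47.2] [9.3 3.6]
0.06 [566.7 -44.9] [6.6 2.2]
0.03 [572.5 -43.2] [5.8 1.7]
0 [578.3 -41.7] [5.8 1.5]
```

>>> step_arm(
  rows=[
    [0,-0.02,0.03,0,0,0],
    [-0.02,-0.03,0,0,0,0],
    [-0.02,-0.03,0,0,0,0],
    [-0.01,-0.03,0,0,0,0],
    [0,-0.02,0,0,0,0],
    [0,0,0,0,0,0],
  ],
)

```text
time: 25.22
position: [0.4295, -0.2066, 0.3732]
tool_rot: [0.998, 0.069, 0.0, 0.0]
ft_force: [0.1, 1.0, 0.5]
grip_width: 0.0006
grip_force: 0.0
```

>>> step_arm(
  rows=[
    [0.001,-0.004,-0.02,0,0,0],
    [0,0,-0.025,0,0,0],
    [0,0,-0.02,0,0,0],
    [0,0,-0.012,0,0,0],
    [0.002,0.006,0,0,0,0],
    [0.002,0.006,0,0,0,0],
    [0.002,0.006,0,0,0,0],
    [0.003,0.006,0,0,0,0],
    [0,0,0,0,0,0],
  ],
)

```text
time: 26.35
position: [0.4387, -0.1848, 0.297]
tool_rot: [0.998, 0.071, 0.0, 0.0]
ft_force: [-0.1, -0.9, -0.0]
grip_width: 0.0006
grip_force: 0.0
```

>>> step_arm(
  rows=[
    [0.001,0.0045,0,0,0,0],
    [0.001,0.0045,0,0,0,0],
    [0.0012,0.0045,0,0,0,0],
    [0.0012,0.0045,0,0,0,0],
    [0.0014,0.0045,0,0,0,0],
    [0.0014,0.0045,0,0,0,0],
  ],
)

```text
time: 27.1
position: [0.4458, -0.1579, 0.2966]
tool_rot: [0.998, 0.07, -0.0, -0.0]
ft_force: [-0.2, -1.8, 0.1]
grip_width: 0.0007
grip_force: 0.6
```

>>> step_arm(
  rows=[
    [0.0022,0.0058,0,0,0,0],
    [0.0024,0.0058,0,0,0,0],
    [0.0027,0.0057,0,0,0,0],
    [0.0029,0.0055,0,0,0,0],
    [0.0031,0.0055,0,0,0,0],
    [0.0033,0.0053,0,0,0,0],
    [0.0035,0.0052,0,0,0,0],
    [0.0037,0.005,0,0,0,0],
    [0.0039,0.0049,0,0,0,0],
    [0.0042,0.0047,0,0,0,0],
    [0.0044,0.0045,0,0,0,0],
    [0.0046,0.0043,0,0,0,0],
  ],
)

```text
time: 28.6
position: [0.4868, -0.0957, 0.2966]
tool_rot: [0.998, 0.07, -0.0, -0.0]
ft_force: [-0.5, -1.3, 0.8]
grip_width: 0.0006
grip_force: 0.6
```

>>> step_arm(
  rows=[
    [0.0046,0.0043,0,0,0,0],
    [0.0048,0.0042,0,0,0,0],
    [0.005,0.004,0,0,0,0],
    [0.0051,0.0038,0,0,0,0],
    [0.0053,0.0036,0,0,0,0],
    [0.0055,0.0035,0,0,0,0],
    [0.0055,0.0033,0,0,0,0],
    [0.0056,0.003,0,0,0,0],
  ],
)

```text
time: 29.6
position: [0.5283, -0.0661, 0.2966]
tool_rot: [0.998, 0.07, -0.0, -0.0]
ft_force: [-0.7, -0.7, 0.8]
grip_width: 0.0001
grip_force: 0.6
```

```bash
python3 st2.py; python3 - <<'E'
from h import *
c=camera('top');cv2.imwrite('pics/t6.png',cv2.resize(c['pixels'][120:290,220:420],None,fx=3,fy=3))
E
```

```text
[-0.335  0.563  1.763 -0.     0.816  1.096] [ 0.5283 -0.0661  0.2966] tip [ 0.5281 -0.0661  0.1144] 29.6 F [-0.7 -0.7  0.8] rest [(np.float64(179.8501866677391), [0.1, -0.0, 179.9]), (np.float64(0.15423697873133105), [-0.0, -0.0, -0.1])]
```

View pics/t6.png

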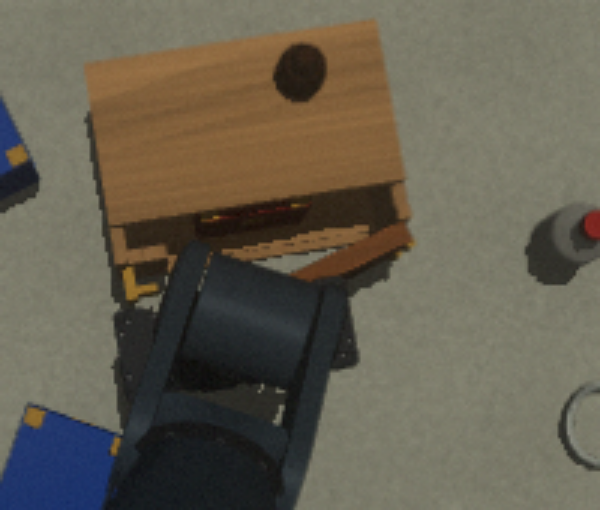

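>>> step_arm(
  rows=[
    [0.0045,0.0033,0,0,0,0],
    [0.0045,0.003,0,0,0,0],
    [0.0045,0.0028,0,0,0,0],
    [0.004,0.0025,0,0,0,0],
    [0.003,0.0015,0,0,0,0],
    [0.003,0.0015,0,0,0,0],
  ],
)

```text
time: 30.4
position: [0.5516, -0.0517, 0.2966]
tool_rot: [0.998, 0.07, -0.0, -0.0]
ft_force: [-1.3, -1.3, -0.2]
grip_width: 0.0006
grip_force: 0.5
```

>>> step_arm(
  rows=[
    [0.002,0.0008,0,0,0,0],
    [0.002,0.0008,0,0,0,0],
    [0.002,0.0008,0,0,0,0],
    [0.002,0.0008,0,0,0,0],
  ],
)

```text
time: 30.9
position: [0.5595, -0.0485, 0.2966]
tool_rot: [0.998, 0.07, -0.0, -0.0]
ft_force: [-0.7, -0.7, -1.2]
grip_width: 0.0007
grip_force: 0.5
```

>>> step_arm(
  rows=[
    [0.002,0.0006,0,0,0,0],
    [0.002,0.0006,0,0,0,0],
  ],
)

```text
time: 31.15
position: [0.5624, -0.0477, 0.2966]
tool_rot: [0.997, 0.071, -0.002, 0.0]
ft_force: [-5.9, -4.6, 3.3]
grip_width: 0.0004
grip_force: 3.3
```

>>> step_arm(
  rows=[
    [0.0015,0.0003,0,0,0,0],
    [0.0015,0.0003,0,0,0,0],
  ],
)

```text
time: 31.4
position: [0.5649, -0.0471, 0.2966]
tool_rot: [0.997, 0.071, -0.003, 0.0]
ft_force: [-6.4, -4.1, 4.0]
grip_width: 0.0005
grip_force: 3.8
```

>>> step_arm(
  rows=[
    [0.0015,0.0002,0,0,0,0],
    [0.0015,0.0002,0,0,0,0],
  ],
)

```text
time: 31.65
position: [0.5675, -0.0466, 0.2965]
tool_rot: [0.997, 0.071, -0.004, -0.0]
ft_force: [-8.1, -3.8, 5.6]
grip_width: 0.0003
grip_force: 4.3
```

>>> step_arm(
  rows=[
    [0.0015,0.0002,0,0,0,0],
    [0.0015,0.0002,0,0,0,0],
  ],
)

```text
time: 31.9
position: [0.5701, -0.046, 0.2966]
tool_rot: [0.997, 0.071, -0.004, -0.0]
ft_force: [-8.7, -4.1, 6.1]
grip_width: 0.0005
grip_force: 4.8
```

>>> step_arm(
  rows=[
    [0.0012,0.0002,0,0,0,0],
    [0.0012,0.0002,0,0,0,0],
  ],
)

```text
time: 32.15
position: [0.5741, -0.0452, 0.2965]
tool_rot: [0.998, 0.07, -0.002, -0.001]
ft_force: [-4.3, -0.1, 3.1]
grip_width: 0.0005
grip_force: 2.2
```

>>> step_arm(
  rows=[
    [0.0012,0.0002,0,0,0,0],
    [0.0012,0.0002,0,0,0,0],
  ],
)

```text
time: 32.4
position: [0.5775, -0.0449, 0.2965]
tool_rot: [0.998, 0.07, 0.0, -0.0]
ft_force: [-4.9, 0.4, 1.9]
grip_width: 0.0004
grip_force: 1.8
```

>>> step_arm(
  rows=[
    [0.001,0.0002,0,0,0,0],
    [0.001,0.0002,0,0,0,0],
  ],
)

```text
time: 32.65
position: [0.5783, -0.0448, 0.2965]
tool_rot: [0.998, 0.07, -0.002, -0.0]
ft_force: [-8.1, -1.1, 4.5]
grip_width: 0.0004
grip_force: 4.3
```

>>> step_arm(
  rows=[
    [0.001,0.0001,0,0,0,0],
    [0.001,0.0001,0,0,0,0],
    [0,0,0,0,0,0],
  ],
)

```text
time: 33.02
position: [0.579, -0.0448, 0.2965]
tool_rot: [0.997, 0.071, -0.004, -0.0]
ft_force: [-11.2, -1.9, 7.5]
grip_width: 0.0003
grip_force: 5.8
```

>>> step_arm(
  rows=[
    [0.001,0.0001,0,0,0,0],
    [0.001,0.0001,0,0,0,0],
    [0,0,0,0,0,0],
  ],
)

```text
time: 33.4
position: [0.5798, -0.0447, 0.2965]
tool_rot: [0.997, 0.071, -0.007, -0.0]
ft_force: [-15.6, -2.9, 9.1]
grip_width: 0.0004
grip_force: 7.9
```

>>> step_arm(
  rows=[
    [0.001,0.0001,0,0,0,0],
    [0.001,0.0001,0,0,0,0],
    [0,0,0,0,0,0],
  ],
)

```text
time: 33.78
position: [0.5805, -0.0447, 0.2965]
tool_rot: [0.997, 0.071, -0.009, -0.0]
ft_force: [-19.2, -4.7, 14.0]
grip_width: 0.0003
grip_force: 9.9
```

>>> step_arm(
  rows=[
    [-0.003,-0.0004,0,0,0,0],
    [-0.005,-0.0007,0,0,0,0],
    [-0.008,-0.001,0,0,0,0],
    [-0.02,-0.003,0,0,0,0],
    [-0.04,-0.005,0.02,0,0,0],
    [-0.04,-0.005,0.03,0,0,0],
    [-0.04,-0.005,0.03,0,0,0],
    [0,0.05,0.03,0,0,0],
    [0,0.05,0,0,0,0],
    [0,0.05,0,0,0,0],
    [0,0.05,0,0,0,0],
    [0,0,0,0,0,0],
  ],
)

```text
time: 35.28
position: [0.4295, 0.1385, 0.4071]
tool_rot: [0.997, 0.073, 0.002, -0.0]
ft_force: [-0.1, -0.6, -0.4]
grip_width: 0.0005
grip_force: 0.0
```

```bash
python3 - <<'E'
from fit import *
ca,sa=np.cos(np.radians(7.93)),np.sin(np.radians(7.93))
vs=[]
for n in('top','side'):
    c=camera(n);P=cloud(c);x,y,z=[P[...,i] for i in range(3)]
    dx,dy=x-.6259,y+.0958; X=dx*ca+dy*sa;Y=-dx*sa+dy*ca
    m=(abs(z-.147)<.004)&(X>-.06)&(X<.003)&(abs(Y)<.14)
    f=[(a,round(1000*np.nanmin(X[m&(Y>=a)&(Y<a+.01)]),1)) for a in np.arange(-.12,.1,.02)if (m&(Y>=a)&(Y<a+.01)).any()]
    print(n,f)
    for l in('figure','glue','teacup','tape'):
        r=cut_out(l,n)[:1]
        if r: print(l,np.round(np.nanmedian(P[r[0]['region']],0),3))
    s=c['pixels'][100:310,180:440] if n=='top' else c['pixels'][70:280,160:420]
    vs.append(cv2.resize(s,(400,323)))
cv2.imwrite('pics/f7.png',np.hstack(vs))
E
```

```text
top [(np.float64(-0.12), np.float64(-26.8)), (np.float64(-0.09999999999999999), np.float64(-27.7)), (np.float64(-0.07999999999999999), np.float64(-27.4)), (np.float64(-0.059999999999999984), np.float64(-27.9)), (np.float64(-0.03999999999999998), np.float64(-27.3)), (np.float64(-0.019999999999999976), np.float64(-26.4)), (np.float64(2.7755575615628914e-17), np.float64(-26.3)), (np.float64(0.020000000000000018), np.float64(-27.9)), (np.float64(0.040000000000000036), np.float64(-27.3)), (np.float64(0.06000000000000005), np.float64(-27.1)), (np.float64(0.08000000000000004), np.float64(-26.4))]
figure [ 0.756 -0.128  0.193]
glue [ 0.622 -0.377  0.101]
teacup [0.513 0.363 0.012]
tape [ 0.458 -0.419  0.019]
side [(np.float64(-0.12), np.float64(-29.6)), (np.float64(-0.09999999999999999), np.float64(-29.4)), (np.float64(-0.07999999999999999), np.float64(-29.9)), (np.float64(-0.059999999999999984), np.float64(-29.9)), (np.float64(-0.03999999999999998), np.float64(-29.2)), (np.float64(-0.019999999999999976), np.float64(-29.0)), (np.float64(2.7755575615628914e-17), np.float64(-28.2)), (np.float64(0.020000000000000018), np.float64(-29.7)), (np.float64(0.040000000000000036), np.float64(-29.7)), (np.float64(0.06000000000000005), np.float64(-29.3)), (np.float64(0.08000000000000004), np.float64(-28.6))]
figure [ 0.758 -0.122  0.193]
glue [ 0.625 -0.374  0.089]
teacup [0.507 0.358 0.012]
tape [ 0.452 -0.434  0.019]
```

View pics/f7.png

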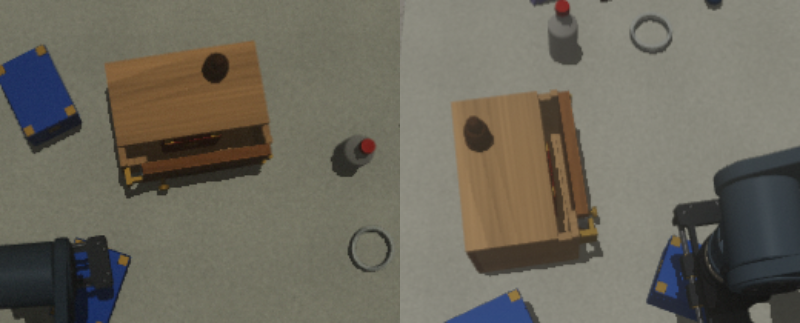

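The picture shows the door flush against the cupboard front, with its free edge behind the brass keep (left view, about 135,172). The figure, glue and tape are where they were. The gripper is clear of the blue box.

```bash
python3 -c "
from rig import hand_in; print(hand_in())"
```

```text
the job is handed in; nothing more can be done
None
```

I pushed the casket back flush against the back wall with the fingers. Then I swung the door shut, pressed it to its stop at about 19 N and let go. The final pictures show it still closed with nothing else moved, but I judged the latch snap from the force and the door staying shut, not by seeing the tongue. I handed the job in at about 35 s.

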